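Set four sample rings on their cell bases

TASK

Prepare the four test cells: pick the four open steel sample rings off the bench, carry them over the rim of the drain table one after another, and stand each upright on the stone of the brass base of its own size (smallest ring on the smallest base, up to the largest on the largest), sitting flat inside the raised lip. Leave the closed tins where they stand.

Things in the scene. Friction and masses are not known exactly. Their poses are not given: they have to be found in the camera images.
- ring_28_center (a point): centre (half-way up, on the axis) of the smallest open steel ring, a plain loose tube standing upright, open at both ends: 28 mm outside diameter, 56 mm tall, wall 3.5 mm; z is its axis, pointing up. It starts on the white bench, whose top is 5 mm above z = 0; a thin upright rim, 135 mm high, stands between the bench and the drain table
- ring_38_center (a point): centre (half-way up, on the axis) of the second smallest open steel ring, a plain loose tube standing upright, open at both ends: 38 mm outside diameter, 56 mm tall, wall 3.5 mm; z is its axis, pointing up. It starts on the white bench, whose top is 5 mm above z = 0; a thin upright rim, 135 mm high, stands between the bench and the drain table
- ring_48_center (a point): centre (half-way up, on the axis) of the second largest open steel ring, a plain loose tube standing upright, open at both ends: 48 mm outside diameter, 56 mm tall, wall 3.5 mm; z is its axis, pointing up. It starts on the white bench, whose top is 5 mm above z = 0; a thin upright rim, 135 mm high, stands between the bench and the drain table
- ring_58_center (a point): centre (half-way up, on the axis) of the largest open steel ring, a plain loose tube standing upright, open at both ends: 58 mm outside diameter, 56 mm tall, wall 3.5 mm; z is its axis, pointing up. It starts on the white bench, whose top is 5 mm above z = 0; a thin upright rim, 135 mm high, stands between the bench and the drain table
- base_28_seat (a point): middle of the pale stone disc in the smallest brass base, where the 28 mm ring must stand; z up. The base is fixed on the grey drain table (z = 0): stone top 6 mm above the table, surrounded by a round lip of 38 mm inside diameter whose top is 5 mm above the stone (11 mm above the table); foot 54 mm across; a short drain nipple sticks out 7 mm beyond the foot along its +x, under 10 mm high
- base_38_seat (a point): middle of the pale stone disc in the second smallest brass base, where the 38 mm ring must stand; z up. The base is fixed on the grey drain table (z = 0): stone top 6 mm above the table, surrounded by a round lip of 48 mm inside diameter whose top is 5 mm above the stone (11 mm above the table); foot 64 mm across; a short drain nipple sticks out 7 mm beyond the foot along its +x, under 10 mm high
- base_48_seat (a point): middle of the pale stone disc in the second largest brass base, where the 48 mm ring must stand; z up. The base is fixed on the grey drain table (z = 0): stone top 6 mm above the table, surrounded by a round lip of 58 mm inside diameter whose top is 5 mm above the stone (11 mm above the table); foot 74 mm across; a short drain nipple sticks out 7 mm beyond the foot along its +x, under 10 mm high
- base_58_seat (a point): middle of the pale stone disc in the largest brass base, where the 58 mm ring must stand; z up. The base is fixed on the grey drain table (z = 0): stone top 6 mm above the table, surrounded by a round lip of 68 mm inside diameter whose top is 5 mm above the stone (11 mm above the table); foot 84 mm across; a short drain nipple sticks out 7 mm beyond the foot along its +x, under 10 mm high
- tin_bench_center (a point): centre (half-way up) of a closed, round, whitish metal tin with a lid, 57 mm across, 38 mm tall, standing among the rings on the bench; not to be moved
- tin_drain_center (a point): centre (half-way up) of a closed, round, whitish metal tin with a lid, 57 mm across, 38 mm tall, standing on the drain table near the bases; not to be moved
Not all that is in view belongs to the job. Leave any green look-alike of the part that bears base_58_seat alone.

How it is judged (in metres and radians):
At the end, for the whole second after the job is handed in: Each ring stands at rest and upright (within 0.06 rad) on the stone of its own base, its axis within 8 mm of the base's and its underside on the stone (centre 25.5 to 29.5 mm above it), released; both tins within 20 mm of where they started (horizontal distance between ring_28_center and base_28_seat below 0.008 m and z of ring_28_center in the frame of base_28_seat between 0.0255 and 0.0295 m and angle between each of ring_28_center, ring_38_center, ring_48_center, ring_58_center's own z axis and vertical below 0.06 rad and linear speed of each of ring_28, ring_38, ring_48, ring_58 below 0.02 m/s and angular speed of each of ring_28, ring_38, ring_48, ring_58 below 0.2 rad/s and horizontal distance between ring_38_center and base_38_seat below 0.008 m and z of ring_38_center in the frame of base_38_seat between 0.0255 and 0.0295 m and horizontal distance between ring_48_center and base_48_seat below 0.008 m and z of ring_48_center in the frame of base_48_seat between 0.0255 and 0.0295 m and horizontal distance between ring_58_center and base_58_seat below 0.008 m and z of ring_58_center in the frame of base_58_seat between 0.0255 and 0.0295 m and distance of each of tin_bench_center, tin_drain_center from where it was at the start of the episode below 0.02 m); the robot touches nothing.
It fails at once if a closed tin is pushed or carried more than 20 mm from its place (distance of any of tin_bench_center, tin_drain_center from where it was at the start of the episode above 0.02 m).
It also fails if it takes over 128 s, if anything falls off the work surface, if the arm or the gripper's body presses on something with over 40 N, if the wrist force passes 120 N, or if a joint passes its speed limit or range.

ROBOT

A 6-joint arm with a two-finger parallel gripper is mounted at the origin on a cart in front of the work surface, level with it; the furniture and walls round the work are solid. World frame = base frame: x ahead of the robot, y to its left, z up, the work surface at z = 0. Lengths are in m, angles in degrees, forces in N, time in s.
With the tool pointing down it reaches from about 0.4 to 0.825 m from the base axis. Payload 7 kg.
Tool frame: the origin (TCP) lies between the finger pads; the fingertips stand 19 mm ahead of it and the grasp point (between the pads) is the TCP; x points along the fingers, y is the direction in which the jaws open and shut, and the axes are right-handed (so a half turn about x gives the same grasp; the last joint's range is limited). The gripper opens to 88 mm and grips with 3 to 60 N. Pads are 19 mm wide; open, the fingers measure 130 mm over their backs; the gripper's body (78 mm by 193 mm) begins 47 mm behind the grasp point.
Start: joints at [92.137, 20.546, 0.682, 0, -70.136, -16.507], TCP at [0.168, 0.654, 0.246] pointing down, gripper open.
Joint ranges: [-176.03, 176.03], [-82.01, 121.73], [-58.28, 71.71], [-173.87, 95.51], [-174.79, -0.11], [-173.66, 173.66]. Speed limits (degrees/s): [136.94, 136.94, 172.46, 180, 180, 180].

INTERFACE

Orientations are given as [roll, pitch, yaw] about the fixed x, y, z axes, in that order (R = Rz(yaw) Ry(pitch) Rx(roll)).
In Python, from plant import r gives the robot as it stands.
- The arm moves only by the tool send_rows, never from a script. Its argument "plan" is a list of rows, each a list of 2 entries, a list of its own where there are three numbers: the shift along the tool's x, y, z scaled (see below), then the turn, a rotation vector about the tool's x, y, z scaled (see below). A call has exactly 5 rows; each row is the pose to reach, as a shift and turn from the pose measured when the call began, along the tool's axes at that moment; what a row does not reach only later rows make up. The controller multiplies each number of a shift by 0.15 m and each number of a turn by pi/4 rad. A row lasts 1/10 s, in which the tool goes at most 50 mm and 8.59 degrees, less where a joint would pass 70% of its speed; a pose out of reach is approached as far as the arm can. A call with a number of a shift or a turn outside -1 to 1 is refused whole. A call with a gripper value outside its range is refused whole. "jaw" is the opening, from -1 (shut) to 1 (fully open), so that 0 is half open, set as the call begins (left out, the last holds). The fingers move at their own pace and stop on an object; "force" is the grip in N (left out, the last holds). Time passes only in rows, so rows that repeat a pose let the fingers close, or fill a call up. It gives the time, the measured TCP pose, the force and the opening at its end, in the units of the state.
- r.get_state(): the state, without advancing time (a new reading comes with each control period).
- r.capture(name): name is "side" or "top" or "wrist"; returns a dict with "color" (384x512x3 uint8, red, green, blue), "range_z" (384x512 float32, m along the optical axis (not along the pixel's ray), 0 where there is no reading), "mtx" (3x3 intrinsics, pixels), "pose" (4x4, takes a point from camera to world coordinates). Camera axes: x right, y down, z forward; pixel columns grow to the right and rows downward; lengths in m; the calibration is good to about 2 mm. A picture is of the moment at which its call begins.
- r.close_job(): hands the job in, once; it reports no verdict.
Trained networks look in a picture, given as the dict that the camera call returned (one of the last four; its "shot" number tells which), for a name from the list of things; names that differ only in an ending like _2 or _b are one class to them, and where a whole thing is asked for, a point or a joint stands for the part that bears it (a point fixed in the world has none). Each returns a list of dicts, best first, with "score" (0 to 1); they miss things now and then, are a little off and sometimes report something else, mostly with a low value. They report only what shows in the picture. A call takes as long as a camera call. They do not tell look-alikes from the thing itself.
- r.find_in(picture, target): "uv" ([column, row] in pixels, amid what is visible of it).
- r.trace(picture, target): "mask" (384x512 bool, what is visible of it) and "uv" ([column, row] in pixels, amid what is visible of it).
The state is a dict: "time_s": time; "joints": joint angles; "qd": joint speeds; "joint_torque": joint torques, N m; "tcp_pos": TCP position; "eef_rot": TCP orientation; "contact_force": force on the tool from outside, world axes, zero at the start; "moment": the same for the moment, N m; "gripper_width": finger opening in m.
Only numpy, scipy, OpenCV 4.12 (cv2) and the standard library are available. Lean on these libraries where they do the work, as an engineer would, in place of code of your own. Each camera call takes 0.05 s, during which the arm holds its last target. There are 200 camera calls.

## Working session

There is one attempt and no reset: what is moved stays moved. The work goes in short steps, Python scripts to look and compute and a tool call to move; the robot and the scene stay as the last step left them, time stands still between calls to the robot, and variables do not carry over. Pictures are saved under pics/ and viewed, about 12 in all and at most 16, crops included, and the job is handed in when it is done.

Besides the shell and the picture viewer there is one more tool, called after "Emit:" by a JSON object that holds its "name" and its "arguments", one argument or row to a line. send_rows: Moves the arm, as the interface text tells. Its arguments: {"type":"object","properties":{"plan":{"type":"array"},"jaw":{"type":"number"},"force":{"type":"number"}},"required":["plan"]}

```bash
mkdir -p pics; ls; python3 - <<'E'
from plant import r
import cv2,numpy as np
print(r.get_state())
ims=[]
for n in("side","top","wrist"):
    p=r.capture(n); cv2.imwrite(f"pics/{n}0.png",cv2.resize(p["color"][:,:,::-1],(800,600),interpolation=cv2.INTER_CUBIC))
    print(n,p["mtx"].tolist(),p["pose"].round(3).tolist())
E
```

```text
pics
{'time_s': 0.0, 'joints': array([ 9.21373532e+01,  2.05924830e+01,  6.33812793e-01, -2.01413627e-02,
       -7.01359991e+01, -1.65073411e+01]), 'qd': array([-0.03570704,  0.0147975 , -0.05471261,  0.03642258,  0.05176239,
        0.01496099]), 'joint_torque': array([-8.07803626e-04, -5.82713842e+01,  2.93068850e+01,  6.99778005e+00,
        7.14774389e-03, -1.51418249e-04]), 'tcp_pos': array([0.16742787, 0.65343242, 0.24461107]), 'eef_rot': array([ 95.19882072,  89.90345519, -99.17802667]), 'contact_force': array([-0.60436432, -0.20477267, -0.76367719]), 'moment': array([-0.02789194,  0.00480161,  0.04547857]), 'gripper_width': 0.08742876004301535}
side [[427.97171287192094, 0.0, 254.06735659345745], [0.0, 427.97171287192094, 175.95227724445962], [0.0, 0.0, 1.0]] [[0.965, -0.145, 0.217, 0.134], [-0.26, -0.468, 0.844, -1.317], [-0.02, -0.872, -0.49, 0.809], [0.0, 0.0, 0.0, 1.0]]
top [[468.7793399522656, 0.0, 261.4067149768223], [0.0, 468.7793399522656, 198.84636877903347], [0.0, 0.0, 1.0]] [[0.003, -0.985, 0.171, 0.241], [-1.0, -0.0, 0.015, -0.032], [-0.015, -0.171, -0.985, 1.457], [0.0, 0.0, 0.0, 1.0]]
wrist [[279.83345094093346, 0.0, 260.29082553522323], [0.0, 279.83345094093346, 189.5403179007732], [0.0, 0.0, 1.0]] [[-0.248, -0.93, -0.272, 0.241], [-0.969, 0.239, 0.068, 0.634], [0.002, 0.281, -0.96, 0.385], [0.0, 0.0, 0.0, 1.0]]
```

View pics/top0.png

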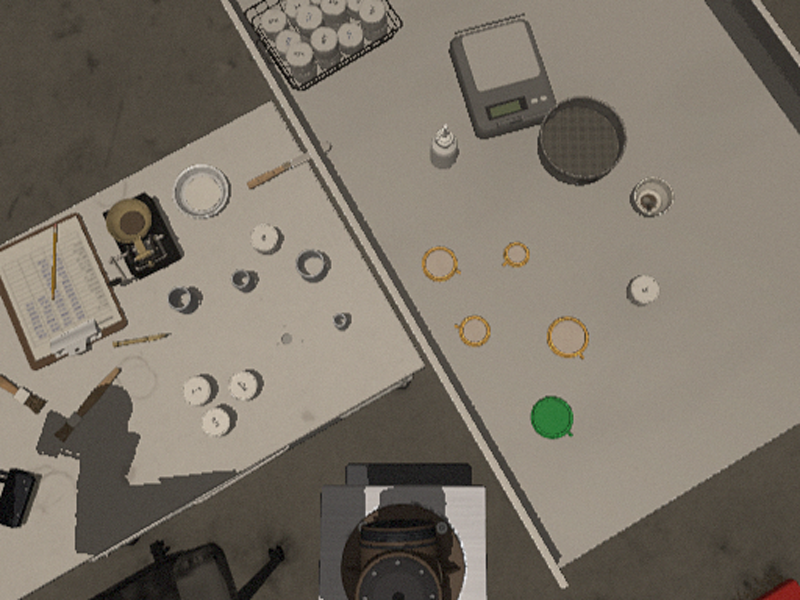

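View pics/side0.png

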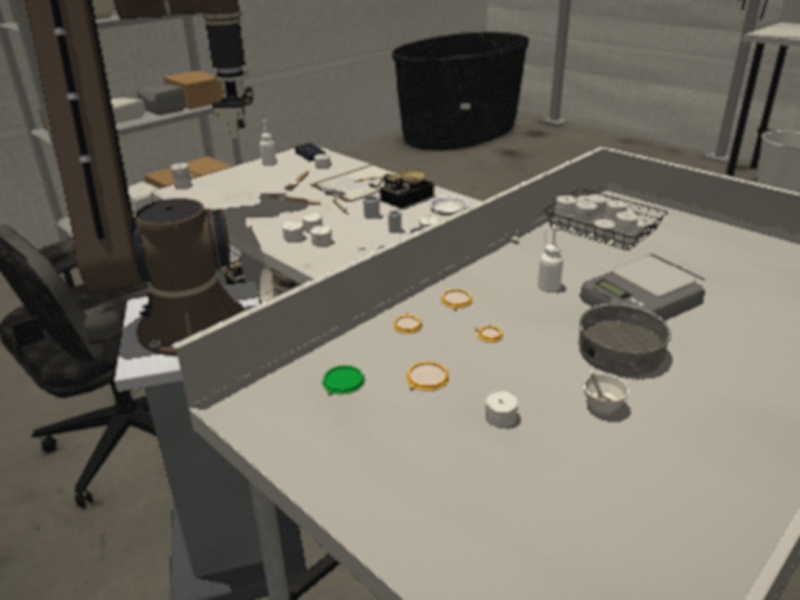

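The top picture shows the rings at (342,320), (244,280), (184,299) and (313,265), in order of apparent size. The bases are at (516,254), (474,330), (440,263) and (568,337). There is a green decoy at (552,417), a bench tin among the rings at (265,238) and a drain tin at (644,290). Next I'll measure positions with the networks and depth.

```bash
cat > h.py <<'E'
from plant import r
import cv2,numpy as np
def onplane(p,uv,z):
    K,T=p["mtx"],p["pose"]; uv=np.atleast_2d(uv).astype(float)
    d=np.c_[(uv-K[:2,2])/[K[0,0],K[1,1]],np.ones(len(uv))]@T[:3,:3].T
    o=T[:3,3]; return (o+d*((z-o[2])/d[:,2:]))[:,:2]
def cloud(p):
    K,T=p["mtx"],p["pose"]; h,w=p["range_z"].shape; v,u=np.mgrid[:h,:w]; Z=p["range_z"]
    P=np.stack([(u-K[0,2])/K[0,0]*Z,(v-K[1,2])/K[1,1]*Z,Z],-1)@T[:3,:3].T+T[:3,3]
    P[Z<=0]=np.nan; return P
def proj(p,X):
    T=p["pose"]; c=(np.asarray(X)-T[:3,3])@T[:3,:3]; return (c@p["mtx"].T)[:2]/c[2]
E
python3 - <<'E'
from h import *
p=r.capture("top"); C=cloud(p)
sc=np.array([512/800,384/600])
for n,z in [(f"ring_{s}_center",.061) for s in(28,38,48,58)]+[(f"base_{s}_seat",.011) for s in(28,38,48,58)]+[("tin_bench_center",.043),("tin_drain_center",.038)]:
    for t in r.trace(p,n)[:5]:
        m=t["mask"].astype(np.uint8); c=max(cv2.findContours(m,0,1)[0],key=len)
        P=onplane(p,c[:,0],z); (x,y),rad=cv2.minEnclosingCircle(P.astype(np.float32))
        print(n,round(t["score"],2),(np.array(t["uv"])/sc).round(),(round(x,3),round(y,3)),"dia",round(2000*rad),"zmax",np.nanpercentile(C[m>0][:,2],95).round(3))
g=np.array([[235,0],[290,95],[565,585]])*sc
print("rim",onplane(p,g,.135))
# rim points from depth
m=(C[...,2]>.12)&(C[...,2]<.145)&(C[...,0]>.1); Q=C[m][:,:2]; L=cv2.fitLine(Q.astype(np.float32),cv2.DIST_HUBER,0,.01,.01).ravel(); print(len(Q),L)
E
```

```text
ring_28_center 0.64 [516. 253.] (0.594, -0.219) dia 57 zmax 0.014
ring_28_center 0.59 [341. 315.] (0.463, 0.123) dia 35 zmax 0.064
ring_38_center 0.63 [247. 279.] (0.543, 0.313) dia 49 zmax 0.062
ring_48_center 0.53 [187. 307.] (0.504, 0.431) dia 62 zmax 0.064
ring_58_center 0.56 [244. 282.] (0.541, 0.313) dia 51 zmax 0.062
ring_58_center 0.5 [311. 258.] (0.575, 0.181) dia 69 zmax 0.064
base_28_seat 0.71 [515. 253.] (0.607, -0.224) dia 58 zmax 0.014
base_38_seat 0.51 [471. 331.] (0.454, -0.137) dia 68 zmax 0.014
base_48_seat 0.88 [446. 261.] (0.591, -0.073) dia 79 zmax 0.014
base_58_seat 0.93 [565. 341.] (0.438, -0.326) dia 85 zmax 0.013
base_58_seat 0.79 [549. 418.] (0.281, -0.29) dia 86 zmax 0.013
tin_bench_center 0.67 [265. 240.] (0.633, 0.277) dia 64 zmax 0.049
tin_drain_center 0.52 [640. 287.] (0.53, -0.468) dia 66 zmax 0.042
rim [[ 1.09658222  0.33504924]
 [ 0.89426807  0.21940426]
 [-0.00695268 -0.28085027]]
2193 [ 0.86528164  0.50128603  0.40938628 -0.04203112]
```

View pics/wrist0.png

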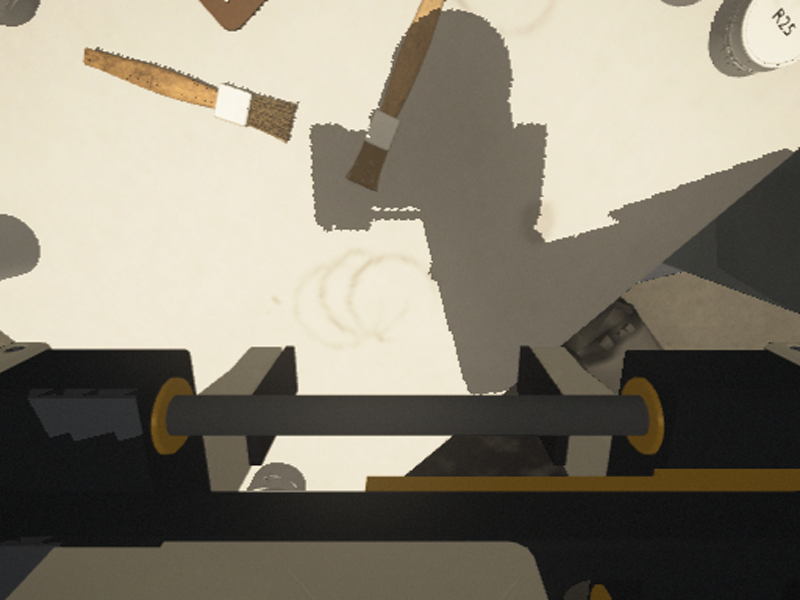

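```bash
cat >> h.py <<'E'
from scipy.spatial.transform import Rotation as Ro
YAW=30.1
def cur():
    s=r.get_state(); return s,s["tcp_pos"],Ro.from_euler("xyz",s["eef_rot"],degrees=True).as_matrix()
def goalR(R,yaw=YAW):
    a=np.radians(yaw); y=np.array([np.cos(a),np.sin(a),0])
    if y@R[:,1]<0: y=-y
    x=np.array([0,0,-1.]); return np.c_[x,y,np.cross(x,y)]
def legs(pts,yaw=YAW):
    "print per leg shift/turn units from current pose through world waypoints"
    s,p,R=cur(); G=goalR(R,yaw)
    for q in pts:
        q=np.array(q,float); d=R.T@(q-p); w=Ro.from_matrix(R.T@G).as_rotvec()
        n=int(max(1,np.ceil(np.abs(d).max()/.15-.02),np.ceil(np.degrees(np.linalg.norm(w))/40)))
        for i in range(n):
            d=R.T@(q-p)/(n-i); w=Ro.from_matrix(R.T@G).as_rotvec()/(n-i)
            print("shift",(d/.15).round(3),"turn",(w/(np.pi/4)).round(3))
            p=p+R@d; R=R@Ro.from_rotvec(w).as_matrix()
        print("  at",p.round(3))
E
python3 - <<'E'
from h import *
s,p,R=cur(); print(R.round(3)); legs([(.50,.28,.30)])
E
```

```text
[[-0.    -0.248 -0.969]
 [-0.    -0.969  0.248]
 [-1.     0.     0.   ]]
shift [-0.121  0.621 -0.922] turn [ 0.337  0.    -0.   ]
shift [-0.121  0.358 -1.052] turn [ 0.337  0.    -0.   ]
shift [-0.121  0.07  -1.11 ] turn [ 0.337  0.    -0.   ]
  at [0.5  0.28 0.3 ]
```

Emit:
{"name": "send_rows", "arguments": {
  "plan": [
    [[-0.03,0.15,-0.2],[0.08,0,0]],
    [[-0.06,0.3,-0.4],[0.15,0,0]],
    [[-0.09,0.45,-0.65],[0.23,0,0]],
    [[-0.12,0.6,-0.85],[0.31,0,0]],
    [[-0.12,0.65,-0.95],[0.34,0,0]]
  ],
  "jaw": 1,
  "force": 25
}}

```text
time_s: 1.2
tcp_pos: [0.2829, 0.522, 0.2649]
eef_rot: [-77.3, 89.9, 72.8]
contact_force: [0.7, 0.7, -0.4]
gripper_width: 0.0879
```

Emit:
{"name": "send_rows", "arguments": {
  "plan": [
    [[-0.03,0.1,-0.25],[0.08,0,0]],
    [[-0.06,0.2,-0.5],[0.15,0,0]],
    [[-0.09,0.3,-0.75],[0.23,0,0]],
    [[-0.12,0.36,-0.95],[0.31,0,0]],
    [[-0.12,0.36,-1.0],[0.34,0,0]]
  ]
}}

```text
time_s: 1.7
tcp_pos: [0.3877, 0.3987, 0.2838]
eef_rot: [-72.7, 89.8, 61.9]
contact_force: [-1.7, 0.1, 0.2]
gripper_width: 0.0875
```

```bash
python3 - <<'E'
from h import *
legs([(.50,.28,.30)])
E
```

```text
shift [-0.055  0.011 -0.545] turn [0.161 0.001 0.002]
shift [-0.054 -0.057 -0.542] turn [0.161 0.001 0.002]
  at [0.5  0.28 0.3 ]
```

Emit:
{"name": "send_rows", "arguments": {
  "plan": [
    [[-0.05,0.05,-0.3],[0.08,0,0]],
    [[-0.1,0,-0.6],[0.16,0,0]],
    [[-0.1,0,-0.9],[0.24,0,0]],
    [[-0.1,0,-1.0],[0.32,0,0]],
    [[-0.1,0,-1.0],[0.32,0,0]]
  ]
}}

```text
time_s: 2.2
tcp_pos: [0.4943, 0.2909, 0.2981]
eef_rot: [-53.7, 89.9, 66.3]
contact_force: [-0.4, 0.4, 0.3]
gripper_width: 0.0873
```

```bash
cat >> h.py <<'E'
def circ(pts):
    from scipy.optimize import least_squares
    f=lambda c: np.hypot(*(pts-c[:2]).T)-c[2]
    return least_squares(f,[*pts.mean(0),.02],loss="soft_l1",f_scale=.0015).x
def fitc(p,C,z0,z1,xy,rad,rout):
    "circle through depth points between z0,z1 close to xy; crude outer-edge fit"
    m=((C[...,2]>z0)&(C[...,2]<z1)&(np.hypot(C[...,0]-xy[0],C[...,1]-xy[1])<rad))
    Q=C[m][:,:2]
    return circ(Q) if len(Q)>20 else None, len(Q)
E
python3 - <<'E'
from h import *
p=r.capture("wrist"); C=cloud(p); s=r.get_state(); print(s["time_s"],s["tcp_pos"],s["eef_rot"],p["pose"].round(3).tolist())
cv2.imwrite("pics/w1.png",cv2.resize(p["color"][:,:,::-1],(800,600),interpolation=cv2.INTER_CUBIC))
for n,xy in [(28,(.463,.123)),(38,(.543,.313)),(48,(.504,.431)),(58,(.575,.181))]:
    print(n,proj(p,[*xy,.061]).round(),fitc(p,C,.055,.068,xy,.045,0))
    for t in r.trace(p,f"ring_{n}_center")[:3]: print("   net",round(t["score"],2),t["uv"],onplane(p,t["uv"],.05).round(3))
E
```

```text
2.25 [0.4935047  0.29173842 0.29809681] [-49.85257573  89.85595797  70.30628544] [[-0.866, -0.48, -0.139, 0.532], [-0.5, 0.831, 0.245, 0.224], [-0.002, 0.282, -0.959, 0.438], [0.0, 0.0, 0.0, 1.0]]
28 [350.  63.] (array([0.46694879, 0.12279471, 0.01184278]), 247)
   net 0.56 [343.5, 66.2] [[0.466 0.127]]
   net 0.26 [246.9, 44.9] [[0.585 0.167]]
38 [221. 162.] (array([0.54805937, 0.31758548, 0.01668689]), 245)
   net 0.97 [215.1, 163.5] [[0.55  0.322]]
48 [208. 243.] (array([0.50925246, 0.43532312, 0.02150844]), 199)
   net 0.88 [209.6, 233.7] [[0.508 0.422]]
58 [248.  58.] (array([0.57869971, 0.18257442, 0.02664774]), 498)
   net 0.68 [245.4, 44.9] [[0.587 0.168]]
```

View pics/w1.png

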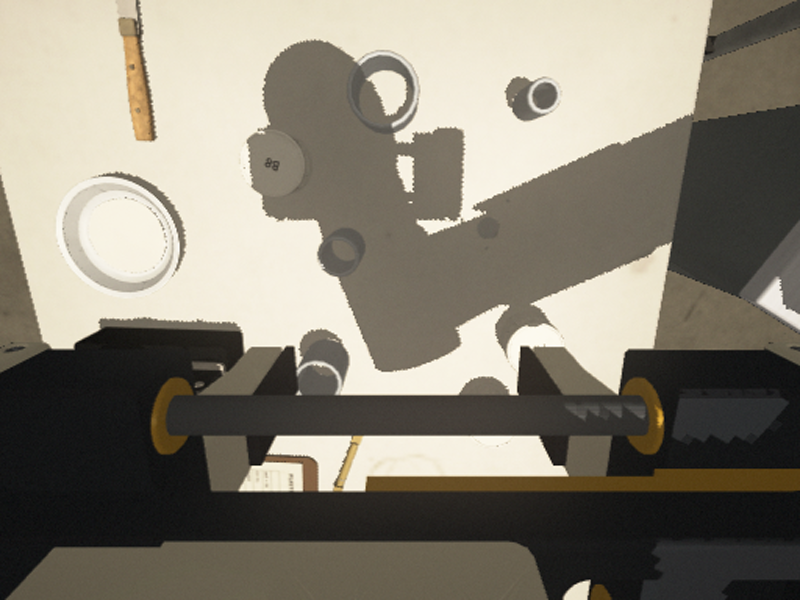

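The wrist view shows all four rings standing, plus tin "88" at (275,163) among them. Fitted wall radii of 11.8, 16.7, 21.5 and 26.6 mm identify the sizes: 28 at (540,95), 38 at (342,250), 48 at (325,370), 58 at (385,90). I'll pick ring 38 first.

```bash
python3 - <<'E'
from h import *
legs([(.548,.3175,.18),(.548,.3175,.042)])
E
```

```text
shift [ 0.791 -0.401 -0.047] turn [0.005 0.002 0.003]
  at [0.548 0.318 0.18 ]
shift [ 0.92 -0.    0.  ] turn [-0.  0.  0.]
  at [0.548 0.318 0.042]
```

Emit:
{"name": "send_rows", "arguments": {
  "plan": [
    [[0.2,-0.13,-0.02],[0,0,0]],
    [[0.4,-0.26,-0.05],[0,0,0]],
    [[0.6,-0.4,-0.05],[0,0,0]],
    [[0.79,-0.4,-0.05],[0,0,0]],
    [[0.79,-0.4,-0.05],[0.005,0,0]]
  ]
}}

```text
time_s: 2.95
tcp_pos: [0.5458, 0.3165, 0.1755]
eef_rot: [83.7, 89.7, -156.2]
contact_force: [-0.3, -0.6, 0.4]
gripper_width: 0.0875
```

```bash
python3 - <<'E'
from h import *
p=r.capture("wrist"); C=cloud(p); print(fitc(p,C,.055,.068,(.548,.3175),.04,0))
legs([(.548,.3175,.042)])
E
```

```text
(array([0.5486832 , 0.31767842, 0.01669395]), 509)
shift [ 0.91  -0.01  -0.002] turn [ 0.002  0.001 -0.002]
  at [0.548 0.318 0.042]
```

Emit:
{"name": "send_rows", "arguments": {
  "plan": [
    [[0.22,-0.01,0],[0,0,0]],
    [[0.45,-0.01,0],[0,0,0]],
    [[0.7,-0.01,0],[0,0,0]],
    [[0.91,-0.01,0],[0,0,0]],
    [[0.91,-0.01,0],[0,0,0]]
  ]
}}

```text
time_s: 3.5
tcp_pos: [0.5462, 0.3171, 0.04]
eef_rot: [93.7, 89.6, -146.1]
contact_force: [0.3, -0.2, -0.1]
gripper_width: 0.0876
```

Emit:
{"name": "send_rows", "arguments": {
  "plan": [
    [[0,0,0],[0,0,0]],
    [[0,0,0],[0,0,0]],
    [[0,0,0],[0,0,0]],
    [[0,0,0],[0,0,0]],
    [[0,0,0],[0,0,0]]
  ],
  "jaw": -1,
  "force": 25
}}

```text
time_s: 4.0
tcp_pos: [0.5465, 0.3174, 0.041]
eef_rot: [90.0, 89.7, -149.8]
contact_force: [-0.5, -1.4, 0.4]
gripper_width: 0.0536
```

```bash
python3 - <<'E'
from h import *
s=r.get_state(); print(s["gripper_width"],s["tcp_pos"],s["contact_force"])
legs([(.548,.3175,.25),(.46,-.14,.25)])
E
```

```text
0.05364566073495944 [0.54654761 0.31737916 0.04104104] [-0.49116716 -1.44141728  0.43496818]
shift [-0.697 -0.001 -0.002] turn [ 0.001 -0.    -0.003]
shift [-0.697 -0.003 -0.002] turn [ 0.001 -0.    -0.003]
  at [0.548 0.318 0.25 ]
shift [-0.     0.679 -0.781] turn [-0. -0. -0.]
shift [-0.     0.679 -0.781] turn [-0. -0. -0.]
shift [-0.     0.679 -0.781] turn [-0. -0. -0.]
  at [ 0.46 -0.14  0.25]
```

Emit:
{"name": "send_rows", "arguments": {
  "plan": [
    [[0,0,0],[0,0,0]],
    [[0,0,0],[0,0,0]],
    [[0,0,0],[0,0,0]],
    [[0,0,0],[0,0,0]],
    [[-0.02,0,0],[0,0,0]]
  ]
}}

```text
time_s: 4.5
tcp_pos: [0.546, 0.317, 0.0435]
eef_rot: [91.7, 89.6, -148.1]
contact_force: [-0.8, 0.1, -2.3]
gripper_width: 0.0347
```

Emit:
{"name": "send_rows", "arguments": {
  "plan": [
    [[-0.1,0,0],[0,0,0]],
    [[-0.25,0,0],[0,0,0]],
    [[-0.45,0,0],[0,0,0]],
    [[-0.65,0,0],[0,0,0]],
    [[-0.75,0,0],[0,0,0]]
  ]
}}

```text
time_s: 5.0
tcp_pos: [0.547, 0.3176, 0.1585]
eef_rot: [87.4, 89.8, -152.4]
contact_force: [1.2, 0.5, -1.8]
gripper_width: 0.0352
```

Emit:
{"name": "send_rows", "arguments": {
  "plan": [
    [[-0.15,0,0],[0,0,0]],
    [[-0.35,0,0],[0,0,0]],
    [[-0.55,0,0],[0,0,0]],
    [[-0.65,0,0],[0,0,0]],
    [[-0.65,0,0],[0,0,0]]
  ]
}}

```text
time_s: 5.5
tcp_pos: [0.5479, 0.3182, 0.2582]
eef_rot: [45.0, 89.9, 165.2]
contact_force: [1.2, -0.1, -3.0]
gripper_width: 0.0349
```

```bash
python3 - <<'E'
from h import *
s=r.get_state(); print(s["gripper_width"],s["tcp_pos"],s["contact_force"])
legs([(.46,-.14,.25)])
E
```

```text
0.03487614120623608 [0.54786494 0.3181895  0.25823223] [ 1.20272384 -0.12287826 -3.03675268]
shift [ 0.018  0.681 -0.782] turn [ 0.001  0.    -0.   ]
shift [ 0.018  0.68  -0.782] turn [ 0.001  0.    -0.   ]
shift [ 0.018  0.68  -0.783] turn [ 0.001  0.    -0.   ]
  at [ 0.46 -0.14  0.25]
```

Emit:
{"name": "send_rows", "arguments": {
  "plan": [
    [[0,0.13,-0.15],[0,0,0]],
    [[0,0.27,-0.32],[0,0,0]],
    [[0,0.41,-0.48],[0,0,0]],
    [[0,0.55,-0.64],[0,0,0]],
    [[0,0.68,-0.78],[0,0,0]]
  ]
}}

```text
time_s: 6.0
tcp_pos: [0.5171, 0.164, 0.2563]
eef_rot: [72.8, 89.8, -167.0]
contact_force: [1.3, 0.2, -2.1]
gripper_width: 0.0348
```

Emit:
{"name": "send_rows", "arguments": {
  "plan": [
    [[0,0.13,-0.15],[0,0,0]],
    [[0,0.27,-0.32],[0,0,0]],
    [[0,0.41,-0.48],[0,0,0]],
    [[0,0.55,-0.64],[0,0,0]],
    [[0,0.68,-0.78],[0,0,0]]
  ]
}}

```text
time_s: 6.5
tcp_pos: [0.4862, 0.01, 0.2549]
eef_rot: [72.0, 89.6, -167.8]
contact_force: [0.5, 0.7, -1.5]
gripper_width: 0.0351
```

Emit:
{"name": "send_rows", "arguments": {
  "plan": [
    [[0,0.17,-0.2],[0,0,0]],
    [[0,0.34,-0.4],[0,0,0]],
    [[0,0.5,-0.6],[0,0,0]],
    [[0,0.65,-0.78],[0,0,0]],
    [[0,0.68,-0.78],[0,0,0]]
  ]
}}

```text
time_s: 7.0
tcp_pos: [0.4549, -0.1451, 0.2535]
eef_rot: [68.5, 89.4, -171.6]
contact_force: [0.0, -0.1, -2.2]
gripper_width: 0.0346
```

```bash
python3 - <<'E'
from h import *
p=r.capture("wrist"); C=cloud(p); s,t,R=cur(); print(s["time_s"],t,s["gripper_width"])
cv2.imwrite("pics/w2.png",cv2.resize(p["color"][:,:,::-1],(800,600),interpolation=cv2.INTER_CUBIC))
print("held ring",[ (fitc(p,C,t[2]+a,t[2]+b,t[:2],.03,0)) for a,b in((.012,.03),(.016,.024))])
for n,xy in [(28,(.607,-.224)),(38,(.454,-.137)),(48,(.591,-.073)),(58,(.438,-.326))]:
    print(n,proj(p,[*xy,.011]).round(),fitc(p,C,.0085,.016,xy,.05,0))
    for q in r.trace(p,f"base_{n}_seat")[:3]:
        c=max(cv2.findContours(q["mask"].astype(np.uint8),0,1)[0],key=len)
        print("   net",round(q["score"],2),q["uv"],circ(onplane(p,c[:,0],.008)).round(4))
E
```

```text
7.05 [ 0.45456735 -0.14408388  0.25355766] 0.034805689625256916
held ring [(array([ 0.45550867, -0.14660306,  0.01753596]), 2660), (array([ 0.45537987, -0.14647891,  0.01700794]), 1651)]
28 [183.  50.] (array([ 0.61025183, -0.23012771,  0.02117036]), 495)
   net 0.76 [184.3, 47.2] [ 0.6093 -0.2299  0.0262]
   net 0.31 [259.5, 243.8] [ 0.4014 -0.0599  0.0448]
38 [256. 170.] (array([ 0.45352223, -0.14349636,  0.02606825]), 403)
   net 0.6 [260.2, 166.8] [ 0.4538 -0.1438  0.0305]
48 [146. 161.] (array([ 0.59078061, -0.07425588,  0.03107937]), 526)
   net 0.98 [148.7, 157.2] [ 0.5897 -0.0755  0.0356]
58 [343.  47.] (array([ 0.44139299, -0.32826816,  0.03587981]), 863)
   net 0.97 [340.2, 43.0] [ 0.4418 -0.3275  0.0405]
   net 0.63 [419.3, 134.0] [ 0.2843 -0.2921  0.041 ]
```

View pics/w2.png

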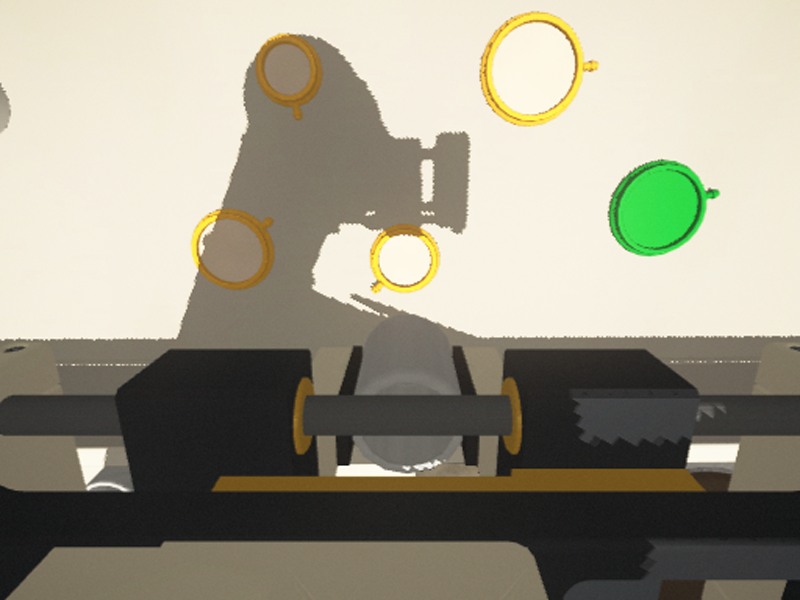

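The picture shows the ring held between the pads at (405,400) and base 38 below it at (405,257). Base 48 is at (232,248), base 28 at (288,70), base 58 at (532,68). The green decoy is at (658,207) and is avoided.

```bash
python3 - <<'E'
from h import *
legs([(.453,-.1425,.13),(.453,-.1425,.046)])
E
```

```text
shift [0.831 0.017 0.005] turn [ 0.002  0.004 -0.01 ]
  at [ 0.453 -0.142  0.13 ]
shift [0.56 0.   0.  ] turn [-0.  0. -0.]
  at [ 0.453 -0.142  0.046]
```

Emit:
{"name": "send_rows", "arguments": {
  "plan": [
    [[0.2,0.01,0.01],[0,0,0]],
    [[0.4,0.02,0.01],[0,0,0]],
    [[0.6,0.02,0.01],[0,0,-0.01]],
    [[0.8,0.02,0.01],[0,0,-0.01]],
    [[0.83,0.02,0.01],[0,0,-0.01]]
  ]
}}

```text
time_s: 7.75
tcp_pos: [0.4501, -0.1412, 0.1271]
eef_rot: [39.1, 89.5, 159.3]
contact_force: [-1.9, 1.2, -1.2]
gripper_width: 0.0347
```

```bash
python3 - <<'E'
from h import *
p=r.capture("wrist"); C=cloud(p); s,t,R=cur(); print(t)
print("held",fitc(p,C,t[2]+.014,t[2]+.026,t[:2],.03,0))
print("base",fitc(p,C,.0085,.016,(.4535,-.1435),.035,0))
legs([(.453,-.1425,.045)])
E
```

```text
[ 0.45107868 -0.14138242  0.12830142]
held (array([ 0.45072997, -0.14269224,  0.0171483 ]), 1868)
base (array([ 0.45353487, -0.1435601 ,  0.02606402]), 650)
shift [ 0.555 -0.009 -0.016] turn [ 0.004  0.006 -0.005]
  at [ 0.453 -0.142  0.045]
```

Emit:
{"name": "send_rows", "arguments": {
  "plan": [
    [[0.12,-0.01,-0.02],[0,0,0]],
    [[0.25,-0.01,-0.02],[0,0,0]],
    [[0.4,-0.01,-0.02],[0,0,0]],
    [[0.53,-0.01,-0.02],[0,0,0]],
    [[0.56,-0.01,-0.02],[0,0,0]]
  ]
}}

```text
time_s: 8.3
tcp_pos: [0.4537, -0.1426, 0.0439]
eef_rot: [42.3, 89.6, 162.6]
contact_force: [-0.5, 0.2, -2.1]
gripper_width: 0.0349
```

```bash
python3 - <<'E'
from h import *
s,t,R=cur(); print(t,s["contact_force"])
legs([(.4535,-.1425,.042)])
E
```

```text
[ 0.45367414 -0.14258701  0.04394344] [-0.4846321   0.18670015 -2.09467217]
shift [0.013 0.001 0.001] turn [ 0.005  0.007 -0.006]
  at [ 0.454 -0.142  0.042]
```

Emit:
{"name": "send_rows", "arguments": {
  "plan": [
    [[0.005,0,0],[0,0,0]],
    [[0.01,0,0],[0,0,0]],
    [[0.015,0,0],[0,0,0]],
    [[0.015,0,0],[0,0,0]],
    [[0.015,0,0],[0,0,0]]
  ]
}}

```text
time_s: 8.8
tcp_pos: [0.454, -0.1426, 0.0422]
eef_rot: [39.2, 89.6, 159.5]
contact_force: [0.2, 0.4, -0.9]
gripper_width: 0.0349
```

Emit:
{"name": "send_rows", "arguments": {
  "plan": [
    [[0,0,0],[0,0,0]],
    [[0,0,0],[0,0,0]],
    [[0,0,0],[0,0,0]],
    [[0,0,0],[0,0,0]],
    [[0,0,0],[0,0,0]]
  ],
  "jaw": 0.5
}}

```text
time_s: 9.3
tcp_pos: [0.454, -0.1426, 0.0422]
eef_rot: [39.3, 89.6, 159.6]
contact_force: [-1.1, 1.1, -0.2]
gripper_width: 0.0642
```

Emit:
{"name": "send_rows", "arguments": {
  "plan": [
    [[-0.1,0,0],[0,0,0]],
    [[-0.3,0,0],[0,0,0]],
    [[-0.55,0,0],[0,0,0]],
    [[-0.8,0,0],[0,0,0]],
    [[-1,0,0],[0,0,0]]
  ]
}}

```text
time_s: 9.8
tcp_pos: [0.4551, -0.143, 0.1945]
eef_rot: [34.6, 89.7, 154.9]
contact_force: [1.0, -0.1, -0.4]
gripper_width: 0.066
```

```bash
python3 - <<'E'
from h import *
p=r.capture("wrist"); C=cloud(p); s,t,R=cur(); print(t,s["gripper_width"])
print("ring",fitc(p,C,.054,.070,t[:2],.03,0), "top z",np.nanmedian(C[(C[...,2]>.05)&(C[...,2]<.075)][:,2]))
print("base",fitc(p,C,.0085,.016,(.4535,-.1435),.035,0))
legs([(.467,.123,.22),(.467,.123,.042)])
E
```

```text
[ 0.45747023 -0.14336596  0.19900766] 0.0654429737886141
ring (array([ 0.45387916, -0.14369209,  0.01668517]), 475) top z 0.06690448276718639
base (array([ 0.45426157, -0.14477902,  0.02489672]), 436)
shift [-0.069 -0.477  0.75 ] turn [ 0.003 -0.     0.001]
shift [-0.069 -0.475  0.751] turn [ 0.003 -0.     0.001]
  at [0.467 0.123 0.22 ]
shift [0.593 0.    0.   ] turn [ 0. -0.  0.]
shift [0.593 0.    0.   ] turn [ 0. -0.  0.]
  at [0.467 0.123 0.042]
```

Ring 38 is placed, about 1 mm off centre. Next is ring 28.

Emit:
{"name": "send_rows", "arguments": {
  "plan": [
    [[-0.1,-0.1,0.15],[0,0,0]],
    [[-0.1,-0.2,0.3],[0,0,0]],
    [[-0.1,-0.3,0.45],[0,0,0]],
    [[-0.1,-0.4,0.6],[0,0,0]],
    [[-0.1,-0.5,0.77],[0,0,0]]
  ]
}}

```text
time_s: 10.35
tcp_pos: [0.4636, -0.0049, 0.214]
eef_rot: [-91.6, 89.9, 28.8]
contact_force: [0.4, 0.7, 0.3]
gripper_width: 0.0659
```

Emit:
{"name": "send_rows", "arguments": {
  "plan": [
    [[0,-0.12,0.19],[0,0,0]],
    [[0,-0.24,0.38],[0,0,0]],
    [[0,-0.36,0.56],[0,0,0]],
    [[0,-0.46,0.73],[0,0,0]],
    [[0,-0.46,0.73],[0,0,0]]
  ]
}}

```text
time_s: 10.85
tcp_pos: [0.468, 0.1272, 0.2139]
eef_rot: [-89.7, 89.8, 30.8]
contact_force: [-0.5, 0.0, 0.2]
gripper_width: 0.0657
```

```bash
python3 - <<'E'
from h import *
p=r.capture("wrist"); C=cloud(p); s,t,R=cur(); print(t,s["gripper_width"])
for xy in((.467,.123),(.579,.1825)): print("ring",fitc(p,C,.055,.070,xy,.04,0))
legs([(.467,.123,.1),(.467,.123,.042)])
E
```

```text
[0.46766349 0.1258106  0.21378324] 0.06541817974016804
ring (array([0.46684854, 0.12148361, 0.01178878]), 272)
ring (array([0.57848854, 0.18135849, 0.02658171]), 735)
shift [ 0.759  0.015 -0.014] turn [ 0.009 -0.     0.002]
  at [0.467 0.123 0.1  ]
shift [0.387 0.    0.   ] turn [-0.  0. -0.]
  at [0.467 0.123 0.042]
```

Emit:
{"name": "send_rows", "arguments": {
  "plan": [
    [[0.2,0.02,-0.02],[0,0,0]],
    [[0.4,0.02,-0.02],[0,0,0]],
    [[0.6,0.02,-0.02],[0,0,0]],
    [[0.76,0.02,-0.02],[0,0,0]],
    [[0.76,0.02,-0.02],[0,0,0]]
  ]
}}

```text
time_s: 11.4
tcp_pos: [0.4647, 0.1197, 0.0969]
eef_rot: [93.7, 89.7, -145.9]
contact_force: [0.1, -0.1, 0.2]
gripper_width: 0.0661
```

Emit:
{"name": "send_rows", "arguments": {
  "plan": [
    [[0.12,0,0],[0,0,0]],
    [[0.25,0,0],[0,0,0]],
    [[0.37,0,0],[0,0,0]],
    [[0.37,0,0],[0,0,0]],
    [[0.37,0,0],[0,0,0]]
  ]
}}

```text
time_s: 11.9
tcp_pos: [0.465, 0.1195, 0.0424]
eef_rot: [97.5, 89.8, -142.1]
contact_force: [-0.7, 0.1, 0.1]
gripper_width: 0.066
```

Emit:
{"name": "send_rows", "arguments": {
  "plan": [
    [[0,0,0],[0,0,0]],
    [[0,0,0],[0,0,0]],
    [[0,0,0],[0,0,0]],
    [[0,0,0],[0,0,0]],
    [[0,0,0],[0,0,0]]
  ],
  "jaw": -1
}}

```text
time_s: 12.4
tcp_pos: [0.4651, 0.1196, 0.0426]
eef_rot: [97.6, 89.8, -141.9]
contact_force: [1.2, 1.0, 1.1]
gripper_width: 0.0311
```

Emit:
{"name": "send_rows", "arguments": {
  "plan": [
    [[0,0,0],[0,0,0]],
    [[0,0,0],[0,0,0]],
    [[0,0,0],[0,0,0]],
    [[0,0,0],[0,0,0]],
    [[0,0,0],[0,0,0]]
  ]
}}

```text
time_s: 12.9
tcp_pos: [0.4654, 0.1198, 0.0428]
eef_rot: [99.4, 89.8, -140.2]
contact_force: [0.4, 1.1, 2.0]
gripper_width: 0.025
```

```bash
python3 - <<'E'
from h import *
s,t,R=cur(); print(t,s["gripper_width"])
legs([(.467,.122,.25),(.61,-.229,.25)])
E
```

```text
[0.46544015 0.11983511 0.04282593] 0.025036380827347018
shift [-0.691 -0.006  0.003] turn [ 0.004 -0.    -0.002]
shift [-0.691 -0.007  0.003] turn [ 0.004 -0.    -0.002]
  at [0.467 0.122 0.25 ]
shift [-0.     0.116 -0.834] turn [-0. -0. -0.]
shift [-0.     0.116 -0.834] turn [-0. -0. -0.]
shift [-0.     0.116 -0.834] turn [-0. -0. -0.]
  at [ 0.61  -0.229  0.25 ]
```

Emit:
{"name": "send_rows", "arguments": {
  "plan": [
    [[-0.1,0,0],[0,0,0]],
    [[-0.25,0,0],[0,0,0]],
    [[-0.45,0,0],[0,0,0]],
    [[-0.65,0,0],[0,0,0]],
    [[-0.75,0,0],[0,0,0]]
  ]
}}

```text
time_s: 13.4
tcp_pos: [0.4658, 0.1201, 0.1572]
eef_rot: [104.4, 89.9, -135.2]
contact_force: [0.2, -1.1, -2.0]
gripper_width: 0.0249
```

Emit:
{"name": "send_rows", "arguments": {
  "plan": [
    [[-0.15,0,0],[0,0,0]],
    [[-0.35,0,0],[0,0,0]],
    [[-0.55,0,0],[0,0,0]],
    [[-0.65,0,0],[0,0,0]],
    [[-0.65,0,0],[0,0,0]]
  ]
}}

```text
time_s: 13.9
tcp_pos: [0.4663, 0.1204, 0.2564]
eef_rot: [-96.0, 89.9, 24.4]
contact_force: [-0.4, -0.0, -1.5]
gripper_width: 0.025
```

Emit:
{"name": "send_rows", "arguments": {
  "plan": [
    [[0,0.02,-0.15],[0,0,0]],
    [[0,0.04,-0.32],[0,0,0]],
    [[0,0.07,-0.49],[0,0,0]],
    [[0,0.09,-0.66],[0,0,0]],
    [[0,0.12,-0.83],[0,0,0]]
  ]
}}

```text
time_s: 14.4
tcp_pos: [0.5131, 0.0029, 0.2544]
eef_rot: [58.1, 89.9, 178.5]
contact_force: [0.7, 0.3, -0.6]
gripper_width: 0.0249
```

Emit:
{"name": "send_rows", "arguments": {
  "plan": [
    [[0,0.02,-0.15],[0,0,0]],
    [[0,0.04,-0.32],[0,0,0]],
    [[0,0.07,-0.49],[0,0,0]],
    [[0,0.09,-0.66],[0,0,0]],
    [[0,0.12,-0.83],[0,0,0]]
  ]
}}

```text
time_s: 14.9
tcp_pos: [0.5599, -0.1145, 0.2521]
eef_rot: [56.1, 89.7, 176.5]
contact_force: [0.9, -0.1, -1.6]
gripper_width: 0.0252
```

```bash
python3 - <<'E'
from h import *
s,t,R=cur(); print(t,s["gripper_width"])
legs([(.61,-.229,.25),(.61,-.229,.13)])
E
```

```text
[ 0.55990627 -0.11453016  0.25206463] 0.02522386426485846
shift [ 0.012  0.098 -0.827] turn [ 0.007  0.004 -0.006]
  at [ 0.61  -0.229  0.25 ]
shift [ 0.8  0.  -0. ] turn [ 0. -0.  0.]
  at [ 0.61  -0.229  0.13 ]
```

Emit:
{"name": "send_rows", "arguments": {
  "plan": [
    [[0,0.02,-0.17],[0,0,0]],
    [[0,0.04,-0.36],[0,0,0]],
    [[0,0.07,-0.56],[0,0,0]],
    [[0,0.1,-0.76],[0,0,0]],
    [[0.02,0.1,-0.83],[0,0,0]]
  ]
}}

```text
time_s: 15.4
tcp_pos: [0.6097, -0.2316, 0.2462]
eef_rot: [54.7, 89.5, 175.0]
contact_force: [-1.5, -0.2, -2.3]
gripper_width: 0.025
```

Emit:
{"name": "send_rows", "arguments": {
  "plan": [
    [[0.2,0,0],[0,0,0]],
    [[0.4,0,0],[0,0,0]],
    [[0.6,0,0],[0,0,0]],
    [[0.8,0,0],[0,0,0]],
    [[0.8,0,0],[0,0,0]]
  ]
}}

```text
time_s: 15.9
tcp_pos: [0.6045, -0.2303, 0.1201]
eef_rot: [50.4, 88.9, 170.6]
contact_force: [-0.9, -0.3, -2.8]
gripper_width: 0.0246
```

```bash
python3 - <<'E'
from h import *
p=r.capture("wrist"); C=cloud(p); s,t,R=cur(); print(t)
h=fitc(p,C,t[2]+.014,t[2]+.026,t[:2],.025,0)
b=fitc(p,C,.0085,.016,(.61,-.23),.03,0); print("held",h,"base",b)
q=np.r_[t[:2]+b[0][:2]-h[0][:2],.045]; print(q); legs([q])
E
```

```text
[ 0.6063637  -0.23084526  0.12315046]
held (array([ 0.60611843, -0.2331321 ,  0.01557255]), 1009) base (array([ 0.61119688, -0.23082003,  0.02100743]), 696)
[ 0.61144215 -0.22853318  0.045     ]
shift [ 0.52  -0.043 -0.009] turn [ 0.004  0.012 -0.016]
  at [ 0.611 -0.229  0.045]
```

Emit:
{"name": "send_rows", "arguments": {
  "plan": [
    [[0.12,-0.03,-0.015],[0,0.01,-0.015]],
    [[0.25,-0.03,-0.015],[0,0.01,-0.015]],
    [[0.4,-0.03,-0.015],[0,0.01,-0.015]],
    [[0.5,-0.03,-0.015],[0,0.01,-0.015]],
    [[0.52,-0.03,-0.015],[0,0.01,-0.015]]
  ]
}}

```text
time_s: 16.45
tcp_pos: [0.6096, -0.2302, 0.0442]
eef_rot: [39.6, 89.8, 159.8]
contact_force: [-0.6, -0.1, -1.9]
gripper_width: 0.0249
```

```bash
python3 - <<'E'
from h import *
s,t,R=cur(); print(t,s["contact_force"])
legs([(.611,-.2305,.043)])
E
```

```text
[ 0.60960524 -0.23019493  0.04419543] [-0.62022164 -0.08851399 -1.8711407 ]
shift [ 0.008 -0.007 -0.006] turn [ 0.004  0.003 -0.003]
  at [ 0.611 -0.23   0.043]
```

Emit:
{"name": "send_rows", "arguments": {
  "plan": [
    [[0.005,-0.007,-0.006],[0,0,0]],
    [[0.008,-0.007,-0.006],[0,0,0]],
    [[0.01,-0.007,-0.006],[0,0,0]],
    [[0.01,-0.007,-0.006],[0,0,0]],
    [[0.01,-0.007,-0.006],[0,0,0]]
  ]
}}

```text
time_s: 16.95
tcp_pos: [0.6115, -0.2305, 0.0436]
eef_rot: [32.7, 89.9, 153.0]
contact_force: [-0.4, -0.0, 1.7]
gripper_width: 0.0245
```

Emit:
{"name": "send_rows", "arguments": {
  "plan": [
    [[0,0,0],[0,0,0]],
    [[0,0,0],[0,0,0]],
    [[0,0,0],[0,0,0]],
    [[0,0,0],[0,0,0]],
    [[0,0,0],[0,0,0]]
  ],
  "jaw": 0.5
}}

```text
time_s: 17.45
tcp_pos: [0.6115, -0.2305, 0.0435]
eef_rot: [33.2, 89.9, 153.5]
contact_force: [-0.1, -1.2, -0.9]
gripper_width: 0.0594
```

Emit:
{"name": "send_rows", "arguments": {
  "plan": [
    [[-0.1,0,0],[0,0,0]],
    [[-0.3,0,0],[0,0,0]],
    [[-0.55,0,0],[0,0,0]],
    [[-0.8,0,0],[0,0,0]],
    [[-1,0,0],[0,0,0]]
  ]
}}

```text
time_s: 17.95
tcp_pos: [0.6122, -0.2309, 0.1974]
eef_rot: [-115.0, 89.9, 5.3]
contact_force: [0.3, 0.4, 0.7]
gripper_width: 0.0657
```

```bash
python3 - <<'E'
from h import *
p=r.capture("wrist"); C=cloud(p); s,t,R=cur(); print(t,s["gripper_width"])
print("ring",fitc(p,C,.054,.070,(.61,-.23),.03,0), "base",fitc(p,C,.0085,.016,(.61,-.23),.03,0))
legs([(.5785,.182,.22)])
E
```

```text
[ 0.6143978  -0.2316629   0.20289912] 0.06586595472537222
ring (array([ 0.61054464, -0.2300323 ,  0.01183892]), 328) base (array([ 0.61138083, -0.23131811,  0.02042088]), 348)
shift [-0.041 -0.396  0.833] turn [ 0.002 -0.002  0.002]
shift [-0.04  -0.395  0.834] turn [ 0.002 -0.002  0.002]
shift [-0.039 -0.393  0.835] turn [ 0.002 -0.002  0.002]
  at [0.578 0.182 0.22 ]
```

Emit:
{"name": "send_rows", "arguments": {
  "plan": [
    [[-0.05,-0.07,0.15],[0,0,0]],
    [[-0.05,-0.14,0.31],[0,0,0]],
    [[-0.05,-0.22,0.48],[0,0,0]],
    [[-0.05,-0.3,0.65],[0,0,0]],
    [[-0.05,-0.4,0.83],[0,0,0]]
  ],
  "jaw": 1
}}

```text
time_s: 18.5
tcp_pos: [0.6029, -0.0931, 0.2112]
eef_rot: [-133.4, 89.5, -13.1]
contact_force: [0.2, 0.8, 0.8]
gripper_width: 0.0873
```

Emit:
{"name": "send_rows", "arguments": {
  "plan": [
    [[-0.05,-0.07,0.15],[0,0,0]],
    [[-0.05,-0.14,0.31],[0,0,0]],
    [[-0.05,-0.22,0.48],[0,0,0]],
    [[-0.05,-0.3,0.65],[0,0,0]],
    [[-0.05,-0.4,0.83],[0,0,0]]
  ]
}}

```text
time_s: 19.0
tcp_pos: [0.5913, 0.0455, 0.2195]
eef_rot: [-130.5, 89.4, -10.2]
contact_force: [0.2, 0.2, -0.1]
gripper_width: 0.0875
```

Emit:
{"name": "send_rows", "arguments": {
  "plan": [
    [[0,-0.07,0.16],[0,0,0]],
    [[0,-0.15,0.33],[0,0,0]],
    [[0,-0.25,0.52],[0,0,0]],
    [[0,-0.38,0.8],[0,0,0]],
    [[0,-0.38,0.8],[0,0,0]]
  ]
}}

```text
time_s: 19.5
tcp_pos: [0.5798, 0.182, 0.22]
eef_rot: [-123.9, 89.4, -3.4]
contact_force: [-0.7, 0.3, 0.1]
gripper_width: 0.088
```

```bash
python3 - <<'E'
from h import *
p=r.capture("wrist"); C=cloud(p); s,t,R=cur(); print(t,s["gripper_width"])
f=fitc(p,C,.055,.070,(.5785,.182),.04,0); print("ring",f)
legs([(*f[0][:2],.1),(*f[0][:2],.0425)])
E
```

```text
[0.57970031 0.18022092 0.21985587] 0.08764908595831777
ring (array([0.57944184, 0.18164703, 0.02655778]), 578)
shift [0.799 0.003 0.014] turn [ 0.009 -0.008  0.011]
  at [0.579 0.182 0.1  ]
shift [ 0.383 -0.    -0.   ] turn [-0. -0. -0.]
  at [0.579 0.182 0.043]
```

Emit:
{"name": "send_rows", "arguments": {
  "plan": [
    [[0.2,0,0.014],[0.009,-0.008,0.011]],
    [[0.4,0,0.014],[0.009,-0.008,0.011]],
    [[0.6,0,0.014],[0.009,-0.008,0.011]],
    [[0.8,0,0.014],[0.009,-0.008,0.011]],
    [[0.8,0,0.014],[0.009,-0.008,0.011]]
  ]
}}

```text
time_s: 20.05
tcp_pos: [0.5776, 0.1797, 0.0964]
eef_rot: [90.0, 89.6, -150.0]
contact_force: [-0.5, -1.5, -0.6]
gripper_width: 0.0875
```

```bash
python3 - <<'E'
from h import *
legs([(.5794,.1817,.0425)])
E
```

```text
shift [ 0.36  -0.02   0.006] turn [-0.002  0.    -0.009]
  at [0.579 0.182 0.042]
```

Emit:
{"name": "send_rows", "arguments": {
  "plan": [
    [[0.1,-0.02,0.006],[0,0,-0.009]],
    [[0.2,-0.02,0.006],[0,0,-0.009]],
    [[0.3,-0.02,0.006],[0,0,-0.009]],
    [[0.36,-0.02,0.006],[0,0,-0.009]],
    [[0.36,-0.02,0.006],[0,0,-0.009]]
  ]
}}

```text
time_s: 20.55
tcp_pos: [0.5794, 0.1813, 0.0427]
eef_rot: [100.7, 90.0, -139.3]
contact_force: [-0.1, -0.2, -0.1]
gripper_width: 0.0878
```

Emit:
{"name": "send_rows", "arguments": {
  "plan": [
    [[0,0,0],[0,0,0]],
    [[0,0,0],[0,0,0]],
    [[0,0,0],[0,0,0]],
    [[0,0,0],[0,0,0]],
    [[0,0,0],[0,0,0]]
  ],
  "jaw": -1
}}

```text
time_s: 21.05
tcp_pos: [0.5797, 0.1815, 0.0431]
eef_rot: [-177.0, 90.0, -57.0]
contact_force: [0.4, -0.2, 2.0]
gripper_width: 0.0545
```

Emit:
{"name": "send_rows", "arguments": {
  "plan": [
    [[0,0,0],[0,0,0]],
    [[0,0,0],[0,0,0]],
    [[0,0,0],[0,0,0]],
    [[0,0,0],[0,0,0]],
    [[0,0,0],[0,0,0]]
  ]
}}

```text
time_s: 21.55
tcp_pos: [0.5796, 0.1815, 0.043]
eef_rot: [136.9, 90.0, -103.0]
contact_force: [-1.0, -0.5, 0.9]
gripper_width: 0.055
```

Emit:
{"name": "send_rows", "arguments": {
  "plan": [
    [[-0.1,0,0],[0,0,0]],
    [[-0.25,0,0],[0,0,0]],
    [[-0.45,0,0],[0,0,0]],
    [[-0.65,0,0],[0,0,0]],
    [[-0.75,0,0],[0,0,0]]
  ]
}}

```text
time_s: 22.05
tcp_pos: [0.5803, 0.1819, 0.158]
eef_rot: [-94.9, 89.9, 25.1]
contact_force: [1.0, 0.8, -3.2]
gripper_width: 0.0546
```

Emit:
{"name": "send_rows", "arguments": {
  "plan": [
    [[-0.15,0,0],[0,0,0]],
    [[-0.35,0,0],[0,0,0]],
    [[-0.55,0,0],[0,0,0]],
    [[-0.65,0,0],[0,0,0]],
    [[-0.65,0,0],[0,0,0]]
  ]
}}

```text
time_s: 22.55
tcp_pos: [0.5809, 0.1822, 0.2577]
eef_rot: [-91.0, 89.6, 29.0]
contact_force: [-0.3, 0.0, -2.5]
gripper_width: 0.0543
```

```bash
python3 - <<'E'
from h import *
s,t,R=cur(); print(t,s["gripper_width"])
legs([(.4415,-.328,.25)])
E
```

```text
[0.58089313 0.18218782 0.25772105] 0.054297227635123235
shift [ 0.012  0.836 -0.827] turn [-0.001 -0.     0.003]
shift [ 0.014  0.836 -0.826] turn [-0.001 -0.     0.003]
shift [ 0.015  0.836 -0.826] turn [-0.001 -0.     0.003]
  at [ 0.442 -0.328  0.25 ]
```

Emit:
{"name": "send_rows", "arguments": {
  "plan": [
    [[0,0.15,-0.15],[0,0,0]],
    [[0,0.32,-0.32],[0,0,0]],
    [[0,0.49,-0.49],[0,0,0]],
    [[0,0.66,-0.66],[0,0,0]],
    [[0,0.84,-0.83],[0,0,0]]
  ]
}}

```text
time_s: 23.05
tcp_pos: [0.5327, 0.01, 0.255]
eef_rot: [-77.7, 89.8, 42.3]
contact_force: [0.0, -0.6, -2.8]
gripper_width: 0.055
```

Emit:
{"name": "send_rows", "arguments": {
  "plan": [
    [[0,0.15,-0.15],[0,0,0]],
    [[0,0.32,-0.32],[0,0,0]],
    [[0,0.49,-0.49],[0,0,0]],
    [[0,0.66,-0.66],[0,0,0]],
    [[0,0.84,-0.83],[0,0,0]]
  ]
}}

```text
time_s: 23.55
tcp_pos: [0.4845, -0.1619, 0.2526]
eef_rot: [-40.6, 89.8, 79.4]
contact_force: [1.6, 0.3, -2.4]
gripper_width: 0.0543
```

Emit:
{"name": "send_rows", "arguments": {
  "plan": [
    [[0,0.17,-0.17],[0,0,0]],
    [[0,0.34,-0.34],[0,0,0]],
    [[0,0.52,-0.52],[0,0,0]],
    [[0,0.7,-0.7],[0,0,0]],
    [[0,0.82,-0.82],[0,0,0]]
  ]
}}

```text
time_s: 24.05
tcp_pos: [0.4379, -0.3315, 0.2501]
eef_rot: [-6.9, 89.7, 113.0]
contact_force: [0.4, 0.3, -1.6]
gripper_width: 0.0546
```

Emit:
{"name": "send_rows", "arguments": {
  "plan": [
    [[0.2,0,0],[0,0,0]],
    [[0.4,0,0],[0,0,0]],
    [[0.6,0,0],[0,0,0]],
    [[0.75,0,0],[0,0,0]],
    [[0.75,0,0],[0,0,0]]
  ]
}}

```text
time_s: 24.55
tcp_pos: [0.4345, -0.3296, 0.1329]
eef_rot: [20.2, 89.3, 140.1]
contact_force: [-0.6, 0.8, -2.8]
gripper_width: 0.0547
```

```bash
python3 - <<'E'
from h import *
p=r.capture("wrist"); C=cloud(p); s,t,R=cur(); print(t,s["gripper_width"])
h=fitc(p,C,t[2]+.014,t[2]+.024,t[:2],.04,0)
b=fitc(p,C,.0085,.016,(.4415,-.328),.045,0); print("held",h,"base",b)
legs([(*b[0][:2],.045)])
E
```

```text
[ 0.43595116 -0.33033159  0.1352725 ] 0.05467824665889661
held (array([ 0.43412687, -0.32959303,  0.02679214]), 1884) base (array([ 0.44142497, -0.32917286,  0.03588591]), 747)
shift [ 0.602 -0.037 -0.017] turn [-0.004  0.011 -0.004]
  at [ 0.441 -0.329  0.045]
```

Emit:
{"name": "send_rows", "arguments": {
  "plan": [
    [[0.15,-0.037,-0.017],[0,0.011,0]],
    [[0.3,-0.037,-0.017],[0,0.011,0]],
    [[0.45,-0.037,-0.017],[0,0.011,0]],
    [[0.58,-0.037,-0.017],[0,0.011,0]],
    [[0.6,-0.037,-0.017],[0,0.011,0]]
  ]
}}

```text
time_s: 25.1
tcp_pos: [0.4407, -0.3289, 0.0442]
eef_rot: [62.9, 89.7, -177.2]
contact_force: [-0.5, -1.1, -2.3]
gripper_width: 0.0544
```

```bash
python3 - <<'E'
from h import *
s,t,R=cur(); print(t,s["contact_force"])
legs([(.4415,-.329,.043)])
E
```

```text
[ 0.44068336 -0.32885453  0.04415384] [-0.48867033 -1.08674398 -2.34224331]
shift [ 0.008 -0.004 -0.004] turn [-0.004  0.003 -0.006]
  at [ 0.442 -0.329  0.043]
```

Emit:
{"name": "send_rows", "arguments": {
  "plan": [
    [[0.005,-0.004,-0.004],[0,0,0]],
    [[0.008,-0.004,-0.004],[0,0,0]],
    [[0.01,-0.004,-0.004],[0,0,0]],
    [[0.01,-0.004,-0.004],[0,0,0]],
    [[0.01,-0.004,-0.004],[0,0,0]]
  ]
}}

```text
time_s: 25.6
tcp_pos: [0.4424, -0.3294, 0.0438]
eef_rot: [80.9, 89.8, -159.2]
contact_force: [-0.7, 0.7, 4.4]
gripper_width: 0.0549
```

Emit:
{"name": "send_rows", "arguments": {
  "plan": [
    [[0,0,0],[0,0,0]],
    [[0,0,0],[0,0,0]],
    [[0,0,0],[0,0,0]],
    [[0,0,0],[0,0,0]],
    [[0,0,0],[0,0,0]]
  ],
  "jaw": 0.8
}}

```text
time_s: 26.1
tcp_pos: [0.4422, -0.3294, 0.0437]
eef_rot: [78.2, 89.8, -161.8]
contact_force: [-0.7, -0.5, 0.6]
gripper_width: 0.0782
```

Emit:
{"name": "send_rows", "arguments": {
  "plan": [
    [[-0.1,0,0],[0,0,0]],
    [[-0.3,0,0],[0,0,0]],
    [[-0.55,0,0],[0,0,0]],
    [[-0.8,0,0],[0,0,0]],
    [[-1,0,0],[0,0,0]]
  ]
}}

```text
time_s: 26.6
tcp_pos: [0.4429, -0.3294, 0.1959]
eef_rot: [103.1, 89.9, -136.9]
contact_force: [0.0, -0.2, -0.2]
gripper_width: 0.0789
```

```bash
python3 - <<'E'
from h import *
p=r.capture("wrist"); C=cloud(p); s,t,R=cur(); print(t,s["gripper_width"])
print("ring",fitc(p,C,.054,.070,(.4415,-.329),.04,0), "base",fitc(p,C,.0085,.016,(.4415,-.329),.045,0))
legs([(.509,.435,.22)])
E
```

```text
[ 0.44502211 -0.33062075  0.20085861] 0.07898050971805871
ring (array([ 0.44174435, -0.32959797,  0.02651178]), 750) base (array([ 0.44373567, -0.33314709,  0.03261969]), 604)
shift [-0.03  -0.584  0.841] turn [-0.    -0.002  0.   ]
shift [-0.029 -0.585  0.841] turn [-0.    -0.002  0.   ]
shift [-0.028 -0.585  0.841] turn [-0.    -0.002  0.   ]
shift [-0.027 -0.585  0.841] turn [-0.    -0.002  0.   ]
shift [-0.027 -0.586  0.841] turn [-0.    -0.002  0.   ]
  at [0.509 0.435 0.22 ]
```

Emit:
{"name": "send_rows", "arguments": {
  "plan": [
    [[-0.06,-0.12,0.17],[0,0,0]],
    [[-0.12,-0.25,0.36],[0,0,0]],
    [[-0.12,-0.38,0.55],[0,0,0]],
    [[-0.12,-0.51,0.74],[0,0,0]],
    [[-0.12,-0.66,0.95],[0,0,0]]
  ],
  "jaw": 1
}}

```text
time_s: 27.15
tcp_pos: [0.4591, -0.1565, 0.218]
eef_rot: [-170.3, 89.6, -50.3]
contact_force: [1.3, 0.6, -0.5]
gripper_width: 0.0877
```

Emit:
{"name": "send_rows", "arguments": {
  "plan": [
    [[0,-0.13,0.19],[0,0,0]],
    [[0,-0.26,0.38],[0,0,0]],
    [[0,-0.39,0.57],[0,0,0]],
    [[0,-0.52,0.76],[0,0,0]],
    [[0,-0.66,0.95],[0,0,0]]
  ]
}}

```text
time_s: 27.65
tcp_pos: [0.4733, 0.0177, 0.217]
eef_rot: [-169.6, 89.6, -49.6]
contact_force: [1.3, -0.5, 0.6]
gripper_width: 0.0879
```

Emit:
{"name": "send_rows", "arguments": {
  "plan": [
    [[0,-0.13,0.19],[0,0,0]],
    [[0,-0.26,0.38],[0,0,0]],
    [[0,-0.39,0.57],[0,0,0]],
    [[0,-0.52,0.76],[0,0,0]],
    [[0,-0.66,0.95],[0,0,0]]
  ]
}}

```text
time_s: 28.15
tcp_pos: [0.4876, 0.192, 0.216]
eef_rot: [-170.9, 89.6, -50.9]
contact_force: [0.5, -1.0, -0.4]
gripper_width: 0.0875
```

```bash
python3 - <<'E'
from h import *
legs([(.509,.435,.22)])
E
```

```text
shift [-0.017 -0.467  0.666] turn [-0.001 -0.004  0.001]
shift [-0.015 -0.467  0.665] turn [-0.001 -0.004  0.001]
  at [0.509 0.435 0.22 ]
```

Emit:
{"name": "send_rows", "arguments": {
  "plan": [
    [[0,-0.13,0.19],[0,0,0]],
    [[0,-0.26,0.38],[0,0,0]],
    [[0,-0.39,0.57],[0,0,0]],
    [[0,-0.52,0.76],[0,0,0]],
    [[0,-0.6,0.86],[0,0,0]]
  ]
}}

```text
time_s: 28.65
tcp_pos: [0.5009, 0.3509, 0.2146]
eef_rot: [-174.4, 89.6, -54.4]
contact_force: [0.2, 0.2, -0.9]
gripper_width: 0.0873
```

Emit:
{"name": "send_rows", "arguments": {
  "plan": [
    [[0,-0.1,0.15],[0,0,0]],
    [[0,-0.2,0.3],[0,0,0]],
    [[0,-0.3,0.43],[0,0,0]],
    [[0,-0.3,0.43],[0,0,0]],
    [[0,-0.3,0.43],[0,0,0]]
  ]
}}

```text
time_s: 29.15
tcp_pos: [0.5074, 0.4291, 0.2134]
eef_rot: [174.9, 89.6, -65.0]
contact_force: [0.2, -0.6, 0.5]
gripper_width: 0.0875
```

```bash
python3 - <<'E'
from h import *
p=r.capture("wrist"); C=cloud(p); s,t,R=cur(); print(t,s["gripper_width"])
f=fitc(p,C,.055,.070,(.509,.435),.04,0); print("ring",f)
legs([(*f[0][:2],.1)])
E
```

```text
[0.50742969 0.4286891  0.21373135] 0.08803732393695558
ring (array([0.50954647, 0.43610845, 0.02160118]), 498)
shift [ 0.758 -0.037  0.041] turn [-0.001 -0.009 -0.   ]
  at [0.51  0.436 0.1  ]
```

Emit:
{"name": "send_rows", "arguments": {
  "plan": [
    [[0.2,-0.037,0.041],[0,-0.009,0]],
    [[0.4,-0.037,0.041],[0,-0.009,0]],
    [[0.6,-0.037,0.041],[0,-0.009,0]],
    [[0.76,-0.037,0.041],[0,-0.009,0]],
    [[0.76,-0.037,0.041],[0,-0.009,0]]
  ]
}}

```text
time_s: 29.7
tcp_pos: [0.5081, 0.4331, 0.0962]
eef_rot: [107.3, 89.6, -132.7]
contact_force: [-0.4, -0.3, -0.2]
gripper_width: 0.0878
```

```bash
python3 - <<'E'
from h import *
legs([(.5095,.436,.0425)])
E
```

```text
shift [ 0.358 -0.02   0.013] turn [-0.003 -0.003 -0.008]
  at [0.509 0.436 0.043]
```

Emit:
{"name": "send_rows", "arguments": {
  "plan": [
    [[0.1,-0.02,0.013],[0,0,-0.008]],
    [[0.2,-0.02,0.013],[0,0,-0.008]],
    [[0.3,-0.02,0.013],[0,0,-0.008]],
    [[0.36,-0.02,0.013],[0,0,-0.008]],
    [[0.36,-0.02,0.013],[0,0,-0.008]]
  ]
}}

```text
time_s: 30.2
tcp_pos: [0.509, 0.4352, 0.0408]
eef_rot: [141.4, 89.8, -98.6]
contact_force: [0.2, -0.1, 0.0]
gripper_width: 0.0874
```

Emit:
{"name": "send_rows", "arguments": {
  "plan": [
    [[0,0,0],[0,0,0]],
    [[0,0,0],[0,0,0]],
    [[0,0,0],[0,0,0]],
    [[0,0,0],[0,0,0]],
    [[0,0,0],[0,0,0]]
  ],
  "jaw": -1
}}

```text
time_s: 30.7
tcp_pos: [0.5091, 0.4354, 0.0412]
eef_rot: [146.1, 89.8, -93.9]
contact_force: [0.4, -0.3, -0.5]
gripper_width: 0.0533
```

Emit:
{"name": "send_rows", "arguments": {
  "plan": [
    [[0,0,0],[0,0,0]],
    [[0,0,0],[0,0,0]],
    [[0,0,0],[0,0,0]],
    [[0,0,0],[0,0,0]],
    [[0,0,0],[0,0,0]]
  ]
}}

```text
time_s: 31.2
tcp_pos: [0.5091, 0.4355, 0.0413]
eef_rot: [148.6, 89.8, -91.4]
contact_force: [-0.1, -0.2, 1.4]
gripper_width: 0.0453
```

Emit:
{"name": "send_rows", "arguments": {
  "plan": [
    [[-0.1,0,0],[0,0,0]],
    [[-0.25,0,0],[0,0,0]],
    [[-0.45,0,0],[0,0,0]],
    [[-0.65,0,0],[0,0,0]],
    [[-0.75,0,0],[0,0,0]]
  ]
}}

```text
time_s: 31.7
tcp_pos: [0.5099, 0.4366, 0.1576]
eef_rot: [-122.7, 89.9, -2.7]
contact_force: [0.0, -0.1, -2.2]
gripper_width: 0.0459
```

Emit:
{"name": "send_rows", "arguments": {
  "plan": [
    [[-0.15,0,0],[0,0,0]],
    [[-0.35,0,0],[0,0,0]],
    [[-0.55,0,0],[0,0,0]],
    [[-0.65,0,0],[0,0,0]],
    [[-0.65,0,0],[0,0,0]]
  ]
}}

```text
time_s: 32.2
tcp_pos: [0.5102, 0.4372, 0.2578]
eef_rot: [-87.7, 89.7, 32.3]
contact_force: [0.1, 0.3, -2.5]
gripper_width: 0.0458
```

```bash
python3 - <<'E'
from h import *
s,t,R=cur(); print(t,s["gripper_width"])
legs([(.59,-.0745,.25)])
E
```

```text
[0.51016188 0.43722478 0.25784223] 0.04576417427964703
shift [ 0.011  0.311 -0.805] turn [-0.001  0.     0.002]
shift [ 0.012  0.311 -0.805] turn [-0.001  0.     0.002]
shift [ 0.012  0.312 -0.805] turn [-0.001  0.     0.002]
shift [ 0.013  0.312 -0.805] turn [-0.001  0.     0.002]
  at [ 0.59  -0.074  0.25 ]
```

Emit:
{"name": "send_rows", "arguments": {
  "plan": [
    [[0,0.06,-0.15],[0,0,0]],
    [[0,0.12,-0.31],[0,0,0]],
    [[0,0.18,-0.47],[0,0,0]],
    [[0,0.25,-0.63],[0,0,0]],
    [[0,0.31,-0.8],[0,0,0]]
  ]
}}

```text
time_s: 32.7
tcp_pos: [0.5293, 0.307, 0.2563]
eef_rot: [-91.8, 89.8, 28.1]
contact_force: [-0.2, 0.5, -0.9]
gripper_width: 0.0454
```

Emit:
{"name": "send_rows", "arguments": {
  "plan": [
    [[0,0.06,-0.15],[0,0,0]],
    [[0,0.12,-0.31],[0,0,0]],
    [[0,0.18,-0.47],[0,0,0]],
    [[0,0.25,-0.63],[0,0,0]],
    [[0,0.31,-0.8],[0,0,0]]
  ]
}}

```text
time_s: 33.2
tcp_pos: [0.5479, 0.1769, 0.255]
eef_rot: [-90.5, 89.9, 29.4]
contact_force: [0.5, -0.5, -2.4]
gripper_width: 0.0458
```

Emit:
{"name": "send_rows", "arguments": {
  "plan": [
    [[0,0.06,-0.15],[0,0,0]],
    [[0,0.12,-0.31],[0,0,0]],
    [[0,0.18,-0.47],[0,0,0]],
    [[0,0.25,-0.63],[0,0,0]],
    [[0,0.31,-0.8],[0,0,0]]
  ]
}}

```text
time_s: 33.7
tcp_pos: [0.566, 0.047, 0.2538]
eef_rot: [13.1, 90.0, 133.0]
contact_force: [0.4, 0.2, -2.5]
gripper_width: 0.0457
```

Emit:
{"name": "send_rows", "arguments": {
  "plan": [
    [[0,0.07,-0.17],[0,0,0]],
    [[0,0.14,-0.35],[0,0,0]],
    [[0,0.21,-0.53],[0,0,0]],
    [[0,0.28,-0.71],[0,0,0]],
    [[0,0.31,-0.8],[0,0,0]]
  ]
}}

```text
time_s: 34.2
tcp_pos: [0.5839, -0.0835, 0.2526]
eef_rot: [60.0, 89.9, 179.7]
contact_force: [0.2, -0.0, -2.3]
gripper_width: 0.0452
```

```bash
python3 - <<'E'
from h import *
s,t,R=cur(); print(t,s["gripper_width"])
legs([(.59,-.0745,.13)])
E
```

```text
[ 0.58386292 -0.08347209  0.25263448] 0.045234103634734825
shift [ 0.817 -0.067  0.031] turn [-0.009  0.002 -0.003]
  at [ 0.59  -0.074  0.13 ]
```

Emit:
{"name": "send_rows", "arguments": {
  "plan": [
    [[0.2,-0.067,0.03],[0,0,0]],
    [[0.4,-0.067,0.03],[0,0,0]],
    [[0.6,-0.067,0.03],[0,0,0]],
    [[0.75,-0.067,0.03],[0,0,0]],
    [[0.75,-0.067,0.03],[0,0,0]]
  ]
}}

```text
time_s: 34.7
tcp_pos: [0.5867, -0.0753, 0.1361]
eef_rot: [62.9, 89.4, -177.5]
contact_force: [-0.7, 0.4, -3.1]
gripper_width: 0.0454
```

```bash
python3 - <<'E'
from h import *
s,t0,R=cur()
p=r.capture("wrist"); C=cloud(p); s,t,R=cur(); print(t0,t)
h=fitc(p,C,t0[2]+.014,t0[2]+.026,t0[:2],.035,0)
b=fitc(p,C,.0085,.016,(.5905,-.0745),.04,0); print("held",h,"base",b)
legs([(*b[0][:2],.044)])
E
```

```text
[ 0.58674824 -0.07534119  0.13613323] [ 0.58832094 -0.07528256  0.13844572]
held (array([ 0.58652596, -0.07571741,  0.02188602]), 2375) base (array([ 0.59145863, -0.07372624,  0.03093533]), 663)
shift [ 0.629 -0.027 -0.003] turn [-0.01   0.004 -0.008]
  at [ 0.591 -0.074  0.044]
```

Emit:
{"name": "send_rows", "arguments": {
  "plan": [
    [[0.15,-0.027,0],[-0.01,0,-0.008]],
    [[0.3,-0.027,0],[-0.01,0,-0.008]],
    [[0.45,-0.027,0],[-0.01,0,-0.008]],
    [[0.6,-0.027,0],[-0.01,0,-0.008]],
    [[0.625,-0.027,0],[-0.01,0,-0.008]]
  ]
}}

```text
time_s: 35.25
tcp_pos: [0.5903, -0.0737, 0.0438]
eef_rot: [28.4, 89.8, 148.5]
contact_force: [-0.6, 0.1, -2.3]
gripper_width: 0.0459
```

```bash
python3 - <<'E'
from h import *
s,t,R=cur(); print(t,s["contact_force"])
legs([(.591,-.074,.0415)])
E
```

```text
[ 0.59031356 -0.07367756  0.04376862] [-0.6090208   0.0554554  -2.33888006]
shift [ 0.015 -0.003 -0.004] turn [-0.     0.005 -0.002]
  at [ 0.591 -0.074  0.042]
```

Emit:
{"name": "send_rows", "arguments": {
  "plan": [
    [[0.005,-0.003,-0.003],[0,0,0]],
    [[0.01,-0.003,-0.003],[0,0,0]],
    [[0.015,-0.003,-0.003],[0,0,0]],
    [[0.015,-0.003,-0.003],[0,0,0]],
    [[0.015,-0.003,-0.003],[0,0,0]]
  ]
}}

```text
time_s: 35.75
tcp_pos: [0.5913, -0.0738, 0.0422]
eef_rot: [16.9, 89.8, 137.0]
contact_force: [0.2, -0.3, -1.6]
gripper_width: 0.0455
```

Emit:
{"name": "send_rows", "arguments": {
  "plan": [
    [[0,0,0],[0,0,0]],
    [[0,0,0],[0,0,0]],
    [[0,0,0],[0,0,0]],
    [[0,0,0],[0,0,0]],
    [[0,0,0],[0,0,0]]
  ],
  "jaw": 0.7
}}

```text
time_s: 36.25
tcp_pos: [0.5913, -0.0738, 0.0422]
eef_rot: [17.1, 89.8, 137.2]
contact_force: [0.9, -0.4, 0.7]
gripper_width: 0.0736
```

Emit:
{"name": "send_rows", "arguments": {
  "plan": [
    [[-0.1,0,0],[0,0,0]],
    [[-0.3,0,0],[0,0,0]],
    [[-0.55,0,0],[0,0,0]],
    [[-0.8,0,0],[0,0,0]],
    [[-1,0,0],[0,0,0]]
  ]
}}

```text
time_s: 36.75
tcp_pos: [0.592, -0.0742, 0.1946]
eef_rot: [-11.9, 89.9, 108.2]
contact_force: [1.1, 1.1, -0.9]
gripper_width: 0.0745
```

Emit:
{"name": "send_rows", "arguments": {
  "plan": [
    [[-0.1,-0.07,0.1],[0,0,0]],
    [[-0.25,-0.15,0.3],[0,0,0]],
    [[-0.4,-0.2,0.5],[0,0,0]],
    [[-0.5,-0.25,0.7],[0,0,0]],
    [[-0.5,-0.25,0.7],[0,0,0]]
  ]
}}

```text
time_s: 37.25
tcp_pos: [0.5723, 0.0381, 0.2728]
eef_rot: [-74.0, 89.7, 46.3]
contact_force: [-0.4, 0.7, 0.1]
gripper_width: 0.0742
```

```bash
python3 - <<'E'
from h import *
p=r.capture("wrist"); C=cloud(p); s,t,R=cur(); print(s["time_s"],t,s["gripper_width"])
for n,xy in [(28,(.611,-.2305)),(38,(.4537,-.1436)),(48,(.591,-.074)),(58,(.4415,-.329))]:
    f,k=fitc(p,C,.052,.072,xy,.035,0) ; print(n,xy,f,k,"topz",np.nanmedian(C[(np.hypot(C[...,0]-xy[0],C[...,1]-xy[1])<.032)&(C[...,2]>.045)][:,2]))
cv2.imwrite("pics/w3.png",cv2.resize(p["color"][:,:,::-1],(800,600),interpolation=cv2.INTER_CUBIC))
p=r.capture("top"); C=cloud(p)
for n,xy in [(28,(.611,-.2305)),(38,(.4537,-.1436)),(48,(.591,-.074)),(58,(.4415,-.329))]:
    print(n,fitc(p,C,.052,.072,xy,.035,0))
for n,z in(("tin_bench_center",.043),("tin_drain_center",.038)):
    for q in r.trace(p,n)[:2]: print(n,q["score"],np.array(q["uv"])/.64)
q=r.capture("side")
cv2.imwrite("pics/end.png",cv2.resize(np.vstack([p["color"][130:250,80:430],q["color"][160:280,150:500]])[:,:,::-1],(800,548),interpolation=cv2.INTER_CUBIC))
E
```

```text
37.3 [0.57197131 0.03687793 0.27132683] 0.07402716103835633
28 (0.611, -0.2305) None 0 topz nan
38 (0.4537, -0.1436) [ 0.45460661 -0.14212982  0.01678967] 533 topz 0.058623609446739805
48 (0.591, -0.074) [ 0.59018993 -0.07232058  0.02159533] 453 topz 0.062110207358561625
58 (0.4415, -0.329) None 0 topz nan
28 (array([ 0.61012333, -0.22651813,  0.01185573]), 43)
38 (array([ 0.4537163 , -0.13985772,  0.01680956]), 51)
48 (array([ 0.59033079, -0.07027496,  0.02179398]), 70)
58 (array([ 0.44142816, -0.32538908,  0.02677967]), 90)
tin_bench_center 0.61 [275.3125  246.09375]
tin_drain_center 0.59 [639.21875 288.125  ]
tin_drain_center 0.41 [471.71875 320.     ]
  return np.nanmean(a, axis, out=out, keepdims=keepdims)
```

View pics/w3.png

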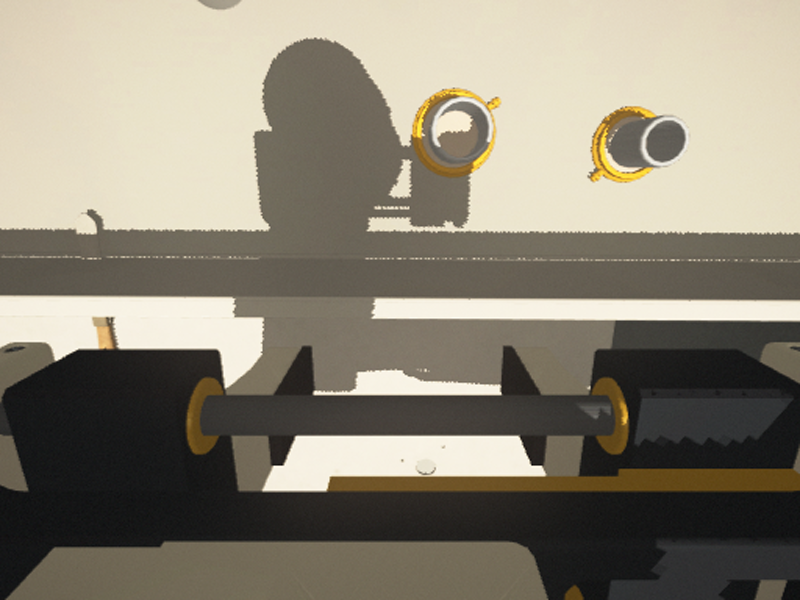

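View pics/end.png

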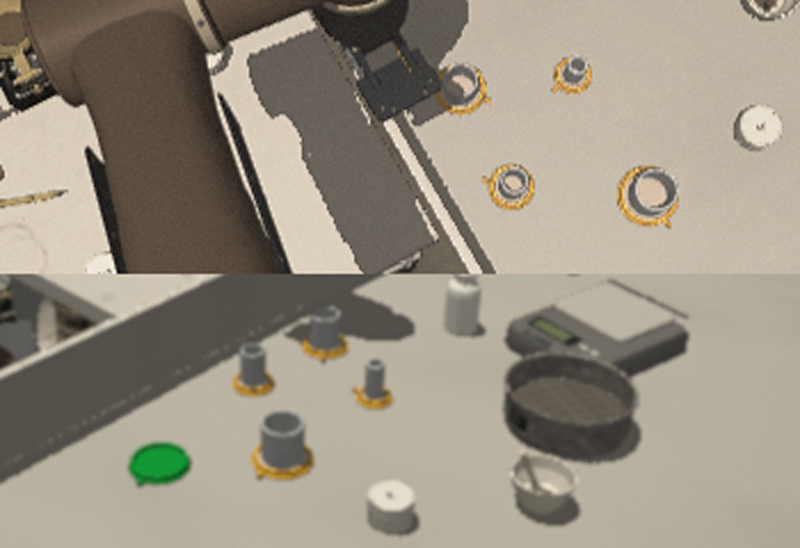

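The last pictures show all four rings upright inside the lips of the brass bases of their own size. Both tins look unmoved, and the gripper is clear of everything. Handing in.

```bash
python3 -c "
from plant import r
print(r.get_state()['qd'].round(2)); print(r.close_job())"
```

```text
[-0.33  0.17  0.14  0.13  0.01 -0.09]
the job is handed in; nothing more can be done
None
```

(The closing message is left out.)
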